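# Find the hidden batten under a slatted door panel and stand the drill guide on it

### The job

Somewhere under the springy slats of this door panel a single batten is hidden, running the same way as the slats. Feel for it by pressing gently along the slats until they turn stiff, then set the steel drill guide upright on the slats right over the batten, lengthwise with the slats and about midway along them, so that it stands firm and level instead of sagging, and let go. Do not push hard on the panel, and leave the tape measure, the screw tub and the screwdriver where they are.

Things in the scene. Friction and masses are not known exactly. Their poses are not given: they have to be found in the camera images.
- panel: Wooden door panel fixed flat on the table: solid frame 250 mm (its x) by 284 mm (its y), 32 mm high, bars 30 mm wide, round a field of slats. One straight batten 18 mm wide is hidden under the slats, parallel to them, full length, its middle anywhere within 75 mm of the panel's centre line. More than 30 N of push cracks the panel. Origin: centre of the underside, on the table; z up.
- slats (a point): Middle of the slat field at crest height, 30 mm above the table. 26 slats with gently rounded tops run along the panel's x, 190 mm long, 8.6 mm apart, 224 mm in all across y. Each springs straight down by itself, 0.7 N per mm, up to 5.8 mm, and comes back; the two or three over the batten do not give. The guide set down elsewhere sinks 2 mm or more, or leans.
- guide: Steel drill guide, a plain loose block 64 mm (its x) by 36 mm (its y) by 44 mm high with two short round bushings (18 mm wide, 6 mm high, 36 mm apart along x) on top, 0.72 to 0.94 kg. Stands upright on the table at the start; grip it across its 36 mm width. Origin: centre of its underside; z up.
- tape: Yellow tape measure, 70 x 38 x 60 mm, loose, to be left alone. Origin: centre of its underside.
- tub: Clear open tub of screws, 90 x 120 x 50 mm, loose, to be left alone. Origin: centre of its underside.
- driver: Screwdriver lying on the table along its own x, about 200 mm long, loose, to be left alone. Origin: at its underside.

How it is judged:
At the end, for the whole second after the job is handed in: The guide stands at rest on the slats, upright within 0.05 rad, clear of the frame, within 50 mm of midway along them and 0.15 rad of their direction, its underside less than 1.5 mm below the 30 mm high slat crests, as only the batten allows (z of guide in the frame of panel between 0.0285 and 0.0315 m and angle between guide's own z axis and vertical below 0.05 rad and x of guide in the frame of panel between -0.05 and 0.05 m and y of guide in the frame of panel between -0.093 and 0.093 m and angle between the x axis of guide and the x axis of panel, either way round below 0.15 rad and linear speed of guide below 0.01 m/s); the robot touches nothing.
It fails at once if pushing on the panel with more than 30 N (contact force between panel and the fingers above 30 N or contact force between panel and the arm above 30 N or contact force between panel and guide above 30 N).
It fails at once if the tape measure, the screw tub or the screwdriver moved by more than 20 mm (distance of any of tape, tub, driver from where it was at the start of the episode above 0.02 m).
It also fails if it takes over 64 s, if anything falls off the work surface, if the arm or the gripper's body presses on something with over 40 N, if the wrist force passes 120 N, or if a joint passes its speed limit or range.

### The arm

A 7-joint arm with a two-finger parallel gripper is mounted at the origin on the work surface. World frame = base frame: x ahead of the robot, y to its left, z up, the work surface at z = 0. Lengths are in m, angles in rad, forces in N, time in s.
With the tool pointing down it reaches from about 0.425 to 0.875 m from the base axis. Payload 4.7 kg.
Tool frame: the origin (TCP) lies on the centre line of the jaws, within the pads' length; the fingertips stand 22 mm ahead of it and the grasp point (between the pads) lies 3 mm ahead of it (env.tcp_to_tips is the distance from the TCP to the fingertips, in m); z points along the fingers, y is the line along which they close (so a half turn about z gives the same grasp; the last joint's range is limited). The gripper opens to 85 mm and grips with 20 to 120 N. Pads are 22 mm wide; open, the fingers measure 114 mm over their backs; the gripper's body (76 mm by 85 mm) begins 54 mm behind the grasp point. The pads swing forward as they close: fully open they stand 13 mm farther back than shut.
Start: joints at [1.284, 0.321, -0.07, 1.45, 0.023, 1.371, -0.057], TCP at [0.193, -0.621, 0.253] pointing down, gripper open.
Joint ranges: [-2.86, 2.86], [-0.3, 2.09], [-1.38, 1.24], [0.06, 2.45], [-1.56, 4.7], [0.09, 2.05], [-2.69, 2.69]. Speed limits (rad/s): [2.57, 2.57, 3.14, 3.14, 3.14, 3.14, 3.14].

### API

Orientations are given as a rotation vector (axis times angle).
In Python, from station import env gives the robot as it stands. Calls block until the motion is done:
- env.reach(position, orientation): joint-space move of the TCP to a pose.
- env.move_straight(position, speed=0.15, rotation=None, force_limit=None): straight line of the TCP; rotation=None keeps the orientation; speed is the mean speed in m/s. With force_limit (N) it stops when the force on the tool has changed by that much, and returns True; else False.
- env.move_j(angles): joint-space move.
- env.command_gripper(opening, effort=None): finger opening in m; effort is the grip in N (None keeps the last); returns when the fingers have stopped.
- env.dwell(seconds).
- env.inverse_kinematics(position, orientation): joint angles nearest the present ones, or None.
- env.read_state(): the state.
- env.camera(name): name is "scene" or "side" or "wrist"; returns the picture (384x512x3 uint8, blue, green, red); there is no depth.
- env.get_calibration(name): a dict with "vertical_fov" (degrees; the focal length in pixels is half the picture's height over the tangent of half this angle, whatever the lens; pixels are square), "cx", "cy" (the principal point, pixels), "rvec" (rotation vector, rad) and "tvec" (3), from world to camera coordinates, as OpenCV has them. Camera axes: x right, y down, z forward; pixel columns grow to the right and rows downward; lengths in m; the calibration is good to about 2 mm. A picture is of the moment at which its call begins: read the wrist's pose just before it. get_calibration takes no time and is no camera call; for the wrist camera it gives the pose at the moment of the call.
A pose or a line that the arm cannot do raises env.IKError and nothing moves.
- env.sign_off(): hands the job in; it is judged then, once.
The state is a dict: "t": time; "joints": joint angles; "qd": joint speeds; "joint_efforts": joint torques, N m; "position": TCP position; "orientation": TCP orientation; "ft_force": force on the tool from outside, world axes, zero at the start; "torque": the same for the moment, N m; "width": finger opening in m; "grip_force": force on a finger pad.
Only numpy, scipy, OpenCV 4.12 (cv2) and the standard library are available. Lean on these libraries where they do the work, as an engineer would, in place of code of your own. Each camera call takes 0.05 s, during which the arm holds its last target. There are 200 camera calls.

## Working session

There is one attempt and no reset: what is moved stays moved. The work goes in short steps, each a Python script; the robot and the scene stay as the last script left them, time stands still between calls to the robot, and variables do not carry over. Pictures are saved under pics/ and viewed, at most 10 in all, crops included, and the job is handed in when it is done.

```bash
mkdir -p pics; ls
python3 - <<'E'
from station import env
import cv2
for n in("scene","side"):
    cv2.imwrite(f"pics/{n}0.png",cv2.resize(env.camera(n),(800,600),interpolation=cv2.INTER_CUBIC)); print(env.get_calibration(n))
print(env.read_state(), env.tcp_to_tips)
E
```

```text
pics
{'vertical_fov': 49.985202654153525, 'cx': 257.25347354069436, 'cy': 198.01710294711037, 'rvec': array([ 0.845817  ,  2.72966617, -0.82545364]), 'tvec': array([ 0.48377902, -0.26567757,  1.49569509])}
{'vertical_fov': 46.06888904150217, 'cx': 260.6861491274832, 'cy': 186.70121433244827, 'rvec': array([ 0.71458272, -2.68544957,  1.01882731]), 'tvec': array([0.50918527, 0.2301883 , 1.12632051])}
{'t': 0.1, 'joints': array([ 1.28414332,  0.32176787, -0.07006685,  1.45156239,  0.02259375,
        1.37082759, -0.05686972]), 'qd': array([ 0.00050852, -0.00257058,  0.00131665, -0.0038628 , -0.00103275,
       -0.00100113,  0.00093416]), 'joint_efforts': array([ 5.02068497e-05, -4.94879222e+01, -3.83880017e-01, -3.15210915e+01,
        1.29384716e-02,  7.41705968e-03,  8.22391166e-05]), 'position': array([ 0.19236756, -0.62040406,  0.25231566]), 'orientation': array([-3.10440714e+00, -4.70444571e-01,  5.64679423e-04]), 'ft_force': array([ 0.23070454,  0.25933483, -0.11139731]), 'torque': array([-0.02113007, -0.03061829, -0.02521568]), 'grip_force': 0.0, 'width': 0.08527868981970463} 0.022
```

View pics/scene0.png

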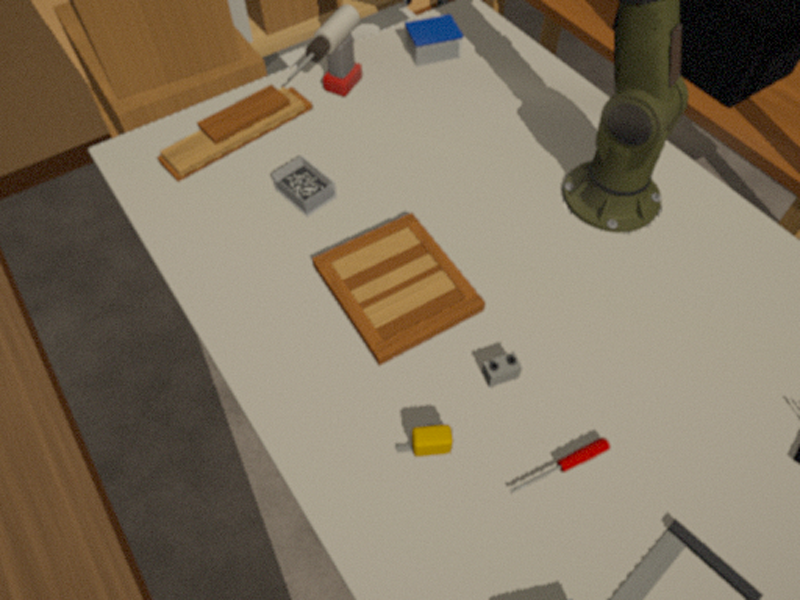

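View pics/side0.png

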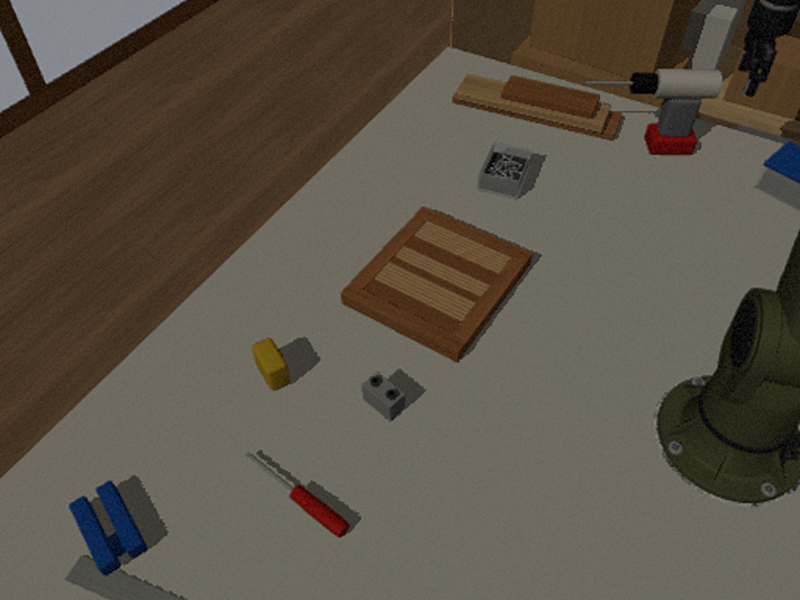

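The scene view shows the panel with top corners near (410,215), (484,300), (380,350), (314,262). The guide is near (501,367), the tape (432,438) and the driver (560,465). The side view agrees: panel (343–532, 208–350), guide (383,395). I'll enlarge the panel and guide in both.

```bash
cat > h.py <<'E'
from station import env
import cv2, numpy as np
def pix2w(cal,uv,z,hgt=384):
    f=hgt/2/np.tan(np.radians(cal["vertical_fov"])/2)
    R=cv2.Rodrigues(np.array(cal["rvec"]))[0]; c=-R.T@cal["tvec"]
    d=R.T@np.array([(uv[0]-cal["cx"])/f,(uv[1]-cal["cy"])/f,1.])
    return c+d*(z-c[2])/d[2]
E
python3 - <<'E'
from h import *
a=env.camera("scene")[125:275,190:350]; b=env.camera("side")[125:275,205:365]
im=np.vstack([cv2.resize(a,None,fx=5,fy=5,interpolation=cv2.INTER_CUBIC)[:600],])
for n,x in(("a",a),("b",b)):
    x=x[:120] if 0 else x
    cv2.imwrite(f"pics/c{n}.png",cv2.resize(x,(640,600),interpolation=cv2.INTER_CUBIC))
E
```

```text
(no output)
```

View pics/ca.png

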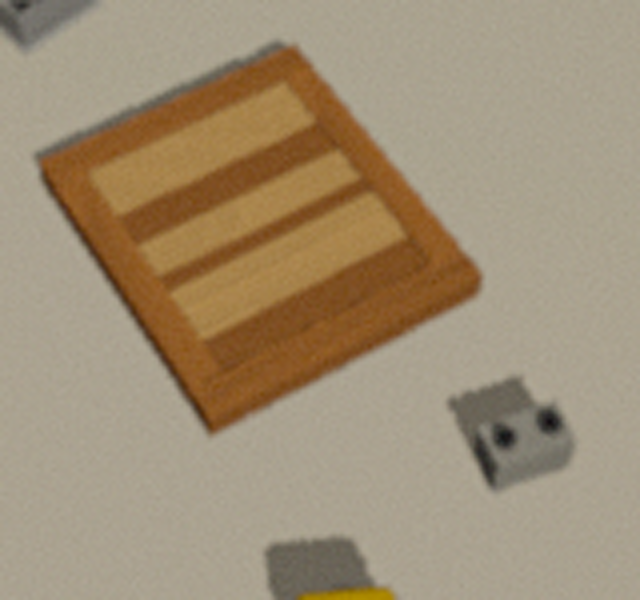

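View pics/cb.png

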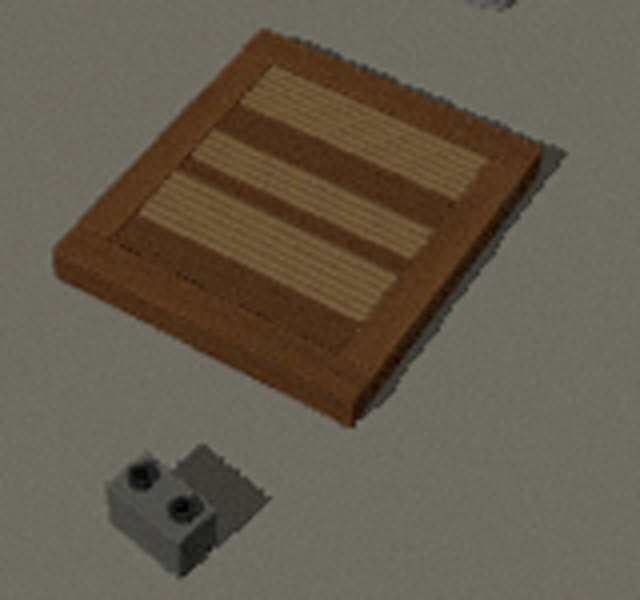

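Crop a: panel top corners (295,47), (480,273), (213,417), (42,163), bushings (504,435) and (549,420). Crop b: panel (265,32), (540,148), (353,392), (58,243), bushings (143,472) and (184,507).

Run:
```python
from h import *
np.set_printoptions(precision=4,suppress=True)
S={"scene":((190,125),[(295,47),(480,273),(213,417),(42,163)],[(504,435),(549,420)]),
"side":((205,125),[(540,148),(353,392),(58,243),(265,32)],[(184,507),(143,472)])}
for n,(o,P,B) in S.items():
    c=env.get_calibration(n)
    p=np.array([pix2w(c,np.array(o)+np.array(u)/4,.032)[:2] for u in P]); b=np.array([pix2w(c,np.array(o)+np.array(u)/4,.05)[:2] for u in B])
    print(n,p.tolist(),"cen",p.mean(0),[np.linalg.norm(p[i]-p[i-1]).round(4) for i in range(4)])
    for i in range(4): d=p[i]-p[i-1]; print(np.degrees(np.arctan2(d[1],d[0])).round(2))
    print("b",b,b.mean(0),np.linalg.norm(b[1]-b[0]),np.degrees(np.arctan2(*(b[1]-b[0])[::-1])))
for n,px,z in(("scene",(432,427),.06),("side",(268,350),.06),("scene",(600,445),.02),("scene",(510,487),.01),("scene",(302,175),.05)):
    print(n,px,pix2w(env.get_calibration(n),np.array(px)*.64,z))
```

```text
scene [[0.42849819976492576, -0.19041168234790318], [0.4439694216260067, 0.08567673953281851], [0.6874838681099555, 0.07497921139880259], [0.6723836931431979, -0.20422230273985398]] cen [ 0.5581 -0.0585] [np.float64(0.2443), np.float64(0.2765), np.float64(0.2437), np.float64(0.2796)]
176.76
86.79
-2.52
-93.1
b [[0.5271 0.2155]
 [0.4923 0.2243]] [0.5097 0.2199] 0.03587981829762572 165.7080201154621
side [[0.42342514782927165, -0.19302769420382404], [0.44118597935834025, 0.07984481351724415], [0.6842674272600413, 0.06628056832495688], [0.6647908627520887, -0.20416150846723669]] cen [ 0.5534 -0.0628] [np.float64(0.2416), np.float64(0.2734), np.float64(0.2435), np.float64(0.2711)]
177.36
86.28
-3.19
-94.12
b [[0.4863 0.2238]
 [0.522  0.2142]] [0.5042 0.219 ] 0.03696797298444735 -15.117404479205215
scene (432, 427) [0.696  0.2533 0.06  ]
side (268, 350) [0.7038 0.2583 0.06  ]
scene (600, 445) [0.46   0.4357 0.02  ]
scene (510, 487) [0.6361 0.4023 0.01  ]
scene (302, 175) [ 0.5774 -0.4158  0.05  ]
```

```bash
cat >> h.py <<'E'
from scipy.spatial.transform import Rotation as Ro
np.set_printoptions(precision=4,suppress=True)
PC=np.array([.556,-.060]); PA=np.radians(-3.2)
ex=np.array([np.cos(PA),np.sin(PA)]); ey=np.array([-ex[1],ex[0]])
def down(a):
    y=np.array([np.cos(a),np.sin(a),0]); z=np.array([0,0,-1.]); return Ro.from_matrix(np.c_[np.cross(y,z),y,z]).as_rotvec()
def at(x,y,z): return np.r_[PC+x*ex+y*ey,z]
HOV=.022+.030+.005
def probe(y,F=4,hov=HOV,low=.022+.024,sp=.012):
    env.move_straight(at(0,y,hov),speed=.12)
    hit=env.move_straight(at(0,y,low),speed=sp,force_limit=F)
    s=env.read_state(); z=s["position"][2]
    env.move_straight(at(0,y,hov),speed=.05)
    print(f"y {y*1e3:.1f} hit {hit} z {z*1e3-52:.2f} F {s['ft_force']} t {env.read_state()['t']:.1f}",flush=True)
    return z
E
python3 - <<'E'
from h import *
for n,p,a in(("probe",at(0,0,.1),PA),("grasp",[.507,.2195,.06],np.radians(74.7)),("place",at(0,0,.1),PA+np.pi/2)):
    for k in(0,np.pi): print(n,k,env.inverse_kinematics(np.array(p),down(a+k)))
q={k:env.inverse_kinematics(at(0,-.06,.1),down(PA+k)) for k in(0,np.pi)}
k=min((k for k in q if q[k] is not None),key=lambda k:abs(q[k][6]))
env.command_gripper(0.0,effort=40)
env.reach(at(0,-.06,.1),down(PA+k)); print(env.read_state()["t"],k)
for y in(-.06,-.03): probe(y)
E
```

```text
probe 0 [ 0.6839  0.3427 -0.7248  1.8327  0.2579  1.0623 -0.1948]
probe 3.141592653589793 [-0.9164  0.5257  1.2209  1.8852 -0.5497  1.1251 -2.684 ]
grasp 0 [ 0.4865  0.5961 -1.1671  1.8699  0.6183  1.0989  0.3833]
grasp 3.141592653589793 [-0.7239  0.2994  0.305   1.9106 -0.1093  0.9475 -2.2055]
place 0 [ 0.7863  0.3804 -0.8537  1.8296  0.3233  1.0775  1.327 ]
place 3.141592653589793 [ 0.6387  0.3295 -0.6695  1.8341  0.2326  1.0572 -1.7466]
3.2333 0
y -60.0 hit True z -2.60 F [-0.8853 -0.3121  4.7064] t 4.7
y -30.0 hit True z -2.60 F [-0.9514 -0.452   4.3359] t 6.1
```

Run:
```python
from h import *
Z={y:probe(y) for y in(0,.03,.06)}
```

```text
y 0.0 hit True z -2.49 F [-1.207  -0.6698  5.0347] t 7.5
y 30.0 hit True z -0.12 F [-0.6897  0.1643  5.5956] t 8.7
y 60.0 hit True z -2.49 F [ 0.324  -0.6822  4.1734] t 10.0
```

Run:
```python
from h import *
e=[]
for s,h in((.0,.03),(.06,.03)):
    while abs(h-s)>.0015:
        m=(s+h)/2
        if probe(m)>.0508: h=m
        else: s=m
    e.append((s+h)/2)
print(e,np.mean(e))
```

```text
y 15.0 hit True z -0.99 F [-1.6165  0.2302  5.2075] t 11.4
y 7.5 hit True z -2.60 F [-0.8304 -0.313   4.8149] t 12.7
y 11.2 hit True z -2.48 F [-1.6977  0.0641  5.0526] t 13.9
y 13.1 hit True z -1.84 F [-0.7904 -0.5559  4.8653] t 15.0
y 14.1 hit True z -1.45 F [-0.4053 -0.0133  4.4679] t 16.2
y 45.0 hit True z -0.15 F [-0.2085 -1.1539  4.642 ] t 17.4
y 52.5 hit True z -0.22 F [-0.978  -0.0819  4.1413] t 18.5
y 56.2 hit True z -0.99 F [-1.2016 -0.2017  4.7274] t 19.6
y 58.1 hit True z -1.73 F [-0.7986  0.2556  5.7948] t 20.8
y 57.2 hit True z -1.38 F [-0.3518 -0.0144  4.3381] t 21.9
[0.014531249999999999, 0.05671875] 0.035625
```

The batten's centre is at panel-y of about 35.6 mm (stiff edges symmetric at 14.5 and 56.7 mm). Next is the guide.

Run:
```python
from h import *
env.move_straight(at(0,.057,.12),speed=.2)
env.reach(np.array([.507,.2195,.17]),down(np.radians(74.7)))
env.command_gripper(.085)
s=env.read_state(); print(s["t"],s["joints"],s["position"]); c=env.get_calibration("wrist"); 
im=env.camera("wrist"); cv2.imwrite("pics/w.png",im); 
R=cv2.Rodrigues(np.array(c["rvec"]))[0]; f=192/np.tan(np.radians(c["vertical_fov"])/2)
for a in(np.radians(-15.3),):
  for sx in(-.018,.018):
    p=R@np.array([.507+sx*np.cos(a),.2195+sx*np.sin(a),.05])+c["tvec"]; print(p[:2]/p[2]*f+[c["cx"],c["cy"]])
```

```text
24.125 [ 0.4295  0.329  -1.0343  1.7748  0.3014  1.2096  0.614 ] [0.507  0.2195 0.17  ]
[258.7057 172.5212]
[258.729  211.3854]
```

View pics/w.png

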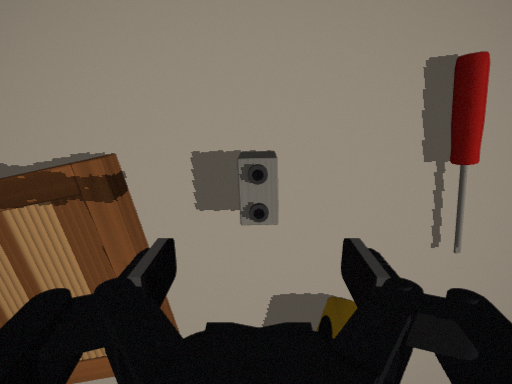

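The bushings appear at (258,174) and (259,213), within 2 px of the prediction, so the guide pose is confirmed.

Run:
```python
from h import *
g=np.array([.507,.2195])
env.move_straight(np.r_[g,.06],speed=.15); print(env.move_straight(np.r_[g,.033],speed=.06,force_limit=8))
env.command_gripper(.02,effort=80)
s=env.read_state(); print(s["t"],s["width"],s["grip_force"],s["position"])
env.move_straight(np.r_[g,.14],speed=.12); print(env.read_state()["ft_force"])
o=down(PA+np.pi/2)
env.reach(at(0,.0356,.12),o)
env.move_straight(at(0,.0356,s["position"][2]+.030+.006),speed=.08)
env.dwell(.2); r=env.read_state(); print(r["t"],r["width"],r["ft_force"],r["torque"],r["position"])
hit=env.move_straight(at(0,.0356,s["position"][2]+.030-.004),speed=.01,force_limit=3)
r=env.read_state(); print(r["t"],hit,r["position"],r["ft_force"],r["torque"],"bottom z",r["position"][2]-s["position"][2])
cv2.imwrite("pics/s1.png",cv2.resize(env.camera("side")[125:275,205:365],(640,600),interpolation=cv2.INTER_CUBIC))
```

```text
False
26.1667 0.03522464665967318 81.23304605484009 [0.5073 0.2194 0.0336]
[-0.1958 -0.9236 -7.8079]
29.175 0.03494642814217927 [ 0.349  -0.3848 -6.8646] [-0.0098  0.0112 -0.0005] [ 0.5585 -0.0245  0.0702]
29.8333 True [ 0.5579 -0.0245  0.0633] [-0.5288  0.3753  7.1845] [ 0.016  -0.1223 -0.0052] bottom z 0.029718856174189005
```

View pics/s1.png

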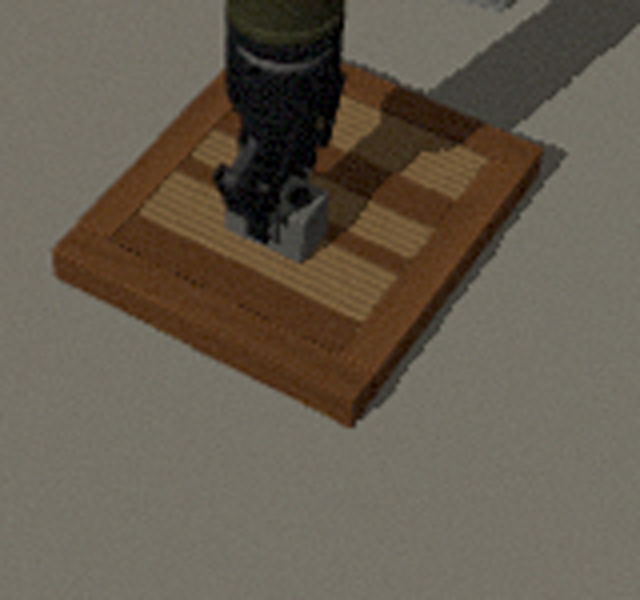

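The guide stands on the slats at (275,225), with its contact height at 29.7 mm, so it is on the batten. Releasing.

Run:
```python
from h import *
env.command_gripper(.075)
p=env.read_state()["position"]
env.move_straight(np.r_[p[:2],.16],speed=.08); env.dwell(.3)
s=env.read_state(); c=env.get_calibration("wrist"); print(s["t"],c)
im=env.camera("wrist"); sd=cv2.resize(env.camera("side")[125:275,205:365],(410,384),interpolation=cv2.INTER_CUBIC)
cv2.imwrite("pics/w2.png",cv2.resize(np.hstack([im,sd]),(800,333),interpolation=cv2.INTER_AREA))
```

```text
32.0333 {'vertical_fov': 68.4727684162714, 'cx': 258.3149875078076, 'cy': 191.59765567846776, 'rvec': array([-2.127 , -2.0091, -0.2824]), 'tvec': array([-0.0066, -0.544 ,  0.1362])}
```

View pics/w2.png

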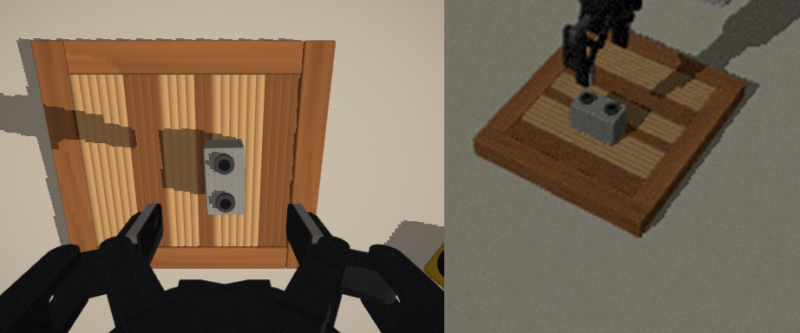

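The guide stands upright at (224,183), parallel with the slats and about midway. The bushing column is about 259 px at full scale, the same as before the grasp, so it isn't leaning.

```bash
python3 -c "
from station import env
print(env.sign_off())"
```

```text
the job is handed in; nothing more can be done
None
```

I handed the job in: the drill guide stands upright over the batten, which I felt about 36 mm from the panel's centre line, lengthwise with the slats and about midway along them. It touched down stiffly at 29.7 mm, showed no visible lean after release, and the sign-off returned no verdict.

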